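Find the socket that fits the drive's hub nut

ROBOT

A 6-joint arm with a two-finger parallel gripper is mounted at the origin on the work surface. World frame = base frame: x ahead of the robot, y to its left, z up, the work surface at z = 0. Lengths are in mm, angles in rad, forces in N, time in s.
With the tool pointing down it reaches from about 300 to 775 mm from the base axis. Payload 14.6 kg.
Tool frame: the origin (TCP) lies on the centre line of the jaws, within the pads' length; the fingertips stand manip.tcp_to_tips ahead of it and the grasp point (between the pads) lies 5 mm behind it (manip.tcp_to_tips is the distance from the TCP to the fingertips, in mm); z points along the fingers, y is the direction in which the jaws open and shut (so a half turn about z gives the same grasp; the last joint's range is limited). The gripper opens to 94 mm and grips with 3 to 60 N. Pads are 16 mm wide; open, the fingers measure 119 mm over their backs; the gripper's body (75 mm by 177 mm) begins 78 mm behind the grasp point.
Start: joints at [-1.184, 0.3, 1.521, -0, 1.321, -0.067], TCP at [241.103, -494.326, 219.446] pointing down, gripper open.
Joint ranges: [-3.03, 3.03], [-0.79, 2.21], [0.23, 2.52], [-1.04, 4.18], [0, 3.07], [-2.55, 2.55]. Speed limits (rad/s): [2.22, 2.22, 2.57, 3.14, 3.14, 3.14].

INTERFACE

Orientations are given as [roll, pitch, yaw] about the fixed x, y, z axes, in that order (R = Rz(yaw) Ry(pitch) Rx(roll)).
In Python, from cell import manip, optics, workorder gives the robot as it stands. The module is installed in compiled form; this text tells all that it offers.
- The arm moves only by the tool jog_arm, never from a script. Its argument "deltas" is text: rows parted by semicolons, each of 5 numbers parted by spaces: the shift along the tool's x, y, z in mm, then the turn about the tool's z in rad, then the finger opening in mm, from 0 to 94. In form: tx ty tz twist grip; .... A call has exactly 10 rows; each row is the pose to reach, as a shift and turn from the pose commanded when the call began, along the tool's axes at that moment; what a row does not reach only later rows make up. A row lasts 1/8 s, in which the tool goes at most 62.5 mm and 10.7 degrees, less where a joint would pass 70% of its speed; a pose out of reach is approached as far as the arm can. A call with a gripper value outside its range is refused whole. The fingers move at their own pace and stop on an object; "squeeze" is the grip in N (left out, the last holds). Time passes only in rows, so rows that repeat a pose let the fingers close, or fill a call up. It gives the time, the measured TCP pose, the force and the opening at its end, in the units of the state.
- manip.read_state(): the state, without advancing time (a new reading comes with each control period).
- optics.camera(name): name is "scene" or "top"; returns (picture, depth): 384x512x3 uint8, red, green, blue; 384x512 float32, mm along the optical axis (not along the pixel's ray), 0 where there is no reading.
- optics.get_calibration(name): a dict with "intrinsics" (3x3 intrinsics, pixels), "dist_coeffs" ([k1, k2, p1, p2, k3] as OpenCV has them; the pictures are not rectified), "R" (3x3) and "t" (3): a world point X has camera coordinates R X + t. Camera axes: x right, y down, z forward; pixel columns grow to the right and rows downward; lengths in mm; the calibration is good to about 2 mm. A picture is of the moment at which its call begins. get_calibration takes no time and is no camera call.
- workorder.sign_off(): hands the job in, once; it reports no verdict.
The state is a dict: "clock": time; "joints": joint angles; "qd": joint speeds; "effort": joint torques, N m; "eef_pos": TCP position; "eef_rot": TCP orientation; "wrist_force": force on the tool from outside, world axes, zero at the start; "moment": the same for the moment, N m; "finger_gap": finger opening in mm.
Only numpy, scipy, OpenCV 4.12 (cv2) and the standard library are available. Lean on these libraries where they do the work, as an engineer would, in place of code of your own. Each camera call takes 0.05 s, during which the arm holds its last target.

TASK

First pull the black safety plug straight up out of its box on the drive unit and set it down on the table, clear of the unit. Then find which of the three sockets on the mat fits the nut sunk in the drive's hub, standing any that do not fit back upright on the mat or the table, and push the right one fully home over the nut. Finish there, still gripping the socket on the nut; let no other loose thing on the bench be pushed away.

Things in the scene. Friction and masses are not known exactly. Their poses are not given: they have to be found in the camera images.
- drive: drive unit bolted to the table: grey plate 160 (x) x 230 (y) x 15 mm with a hub, a grey plug box and a low motor case (top 44 mm above the table). Origin: on the table, on the axis of the hub fitted on it; that hub's recess floor is 30 mm and its rim 50 mm above the table. The plate reaches 70 mm to -y, 160 mm to +y and 80 mm either way along x from there. z up
- plug_slot (a point): mouth of the slot in the plug box (36 x 56 mm, top 55 mm above the table), 25 mm to -x and 100 mm to +y of the drive's origin in the drive's axes, which it shares; slot 12 x 24 mm, 30 mm deep, straight down. A sprung ball in its side clicks into a notch of the plug: about 3 to 8 N straight up, over the first 15 mm, pulls the plug free
- plug: black safety plug, 60 g, upright in the slot at the start. Blade 10 x 22 mm, 28 mm long, in the slot; then a flange 20 x 36 x 6 mm resting on the box, then a flat grip 12 mm thick (x), 34 mm wide (y), 34 mm tall. Origin: centre of the blade's lower end; z up to the grip, whose middle is 51 mm and top 68 mm above the origin
- detent (a joint): the sprung ball of the plug box, sliding along the drive's y: 0 out (in the notch), up to 0.006 m pushed back; works by itself
- socket_17: plain steel deep socket, a round bar 27 mm across, 75 mm tall, dark band near its top, standing mouth down; hexagonal mouth in its underside 19 mm across flats, 26 mm deep, for a 17 mm nut; about 160 g. Origin: centre of its lower end; z up its axis; x square to a flat of the hexagon, so its x must lie at a multiple of 60 degrees to the nut's x (some 5 degrees of play)
- socket_24: plain steel deep socket, a round bar 35 mm across, 75 mm tall, dark band near its top, standing mouth down; hexagonal mouth in its underside 26 mm across flats, 26 mm deep, for a 24 mm nut; about 250 g. Origin: centre of its lower end; z up its axis; x square to a flat of the hexagon, so its x must lie at a multiple of 60 degrees to the nut's x (some 5 degrees of play)
- socket_30: plain steel deep socket, a round bar 42 mm across, 75 mm tall, dark band near its top, standing mouth down; hexagonal mouth in its underside 32 mm across flats, 26 mm deep, for a 30 mm nut; about 340 g. Origin: centre of its lower end; z up its axis; x square to a flat of the hexagon, so its x must lie at a multiple of 60 degrees to the nut's x (some 5 degrees of play)
- mat: black rubber mat 85 x 290 x 4 mm fixed on the table, where the three sockets stand in a row, 100 mm apart along its y, in any order. Origin: centre of its underside
- hub_a: one of three bolted-down steel hubs, 64 mm across, 35 mm tall, that change places (drive or spares board). A round recess goes 20 mm down from the rim to a floor 15 mm above the underside; on the floor stands a nut 14 mm tall (its top 6 mm below the rim) with a 10 mm stud showing 4 mm above it. Origin: centre of the underside; z up the axis; x square to a flat of the nut
- hub_b: as hub_a, another size. The nuts are 17, 24 and 30 mm across flats in recesses 31, 39 and 46 mm across, one size to each hub; which hub has which size is not told: look, or try. The right socket goes down to the recess floor; one too large stops on the hub's rim, one too small on top of the nut
- hub_c: as hub_a, the third size (see hub_b)
- spares: plywood board 85 x 190 x 15 mm, at the far side of the table, that carries the two spare hubs (not to be worked on). Origin: centre of its underside
- screwdriver: loose bystander: screwdriver 170 mm long lying on the table
- wrench: loose bystander: open wrench 170 mm long lying on the table
- brush: loose bystander: hand brush lying on the table
- bracket: loose bystander: grey printed angle bracket, 50 x 35 x 40 mm
- mug: loose bystander: white mug 80 mm across, 90 mm tall
- spool: loose bystander: spool of filament lying flat, 190 mm across, 64 mm tall
Mind the look-alikes: they are no part of the job. Leave any blue look-alike of the plug alone. What is shaped like the socket_17 but blue is not meant.

How it is judged (in metres and radians):
On the way, in this order (a step that is already met when the one before it is completed fails the run):
1. the safety plug is pulled out of its slot (z of plug in the frame of plug_slot above 0.003 m), for 0.1 s.
2. the plug lies on the table, released, clear of the drive (horizontal distance between plug and plug_slot above 0.08 m and height (world z) of plug below 0.03 m and contact force between plug and drive below 0.05 N and contact force between the fingers and plug below 0.05 N and linear speed of plug below 0.03 m/s), for 0.2 s.
3. the socket that fits is fully home on the nut of the drive's hub (((horizontal distance between hub_a and drive below 0.01 m and z of socket_24 in the frame of hub_a below 0.0185 m and horizontal distance between socket_24 and hub_a below 0.004 m and angle between socket_24's own z axis and vertical below 0.1 rad) or (horizontal distance between hub_b and drive below 0.01 m and z of socket_17 in the frame of hub_b below 0.0185 m and horizontal distance between socket_17 and hub_b below 0.004 m and angle between socket_17's own z axis and vertical below 0.1 rad) or (horizontal distance between hub_c and drive below 0.01 m and z of socket_30 in the frame of hub_c below 0.0185 m and horizontal distance between socket_30 and hub_c below 0.004 m and angle between socket_30's own z axis and vertical below 0.1 rad))), for 0.2 s.
At the end, for the whole second after the job is handed in: Plug at rest on the table, released, over 80 mm from its slot and off the drive. The socket that fits is on the drive hub's nut: upright, within 4 mm of the axis, within 3.5 mm of the recess floor, still, gripped with over 1 N. The other two stand upright on mat or table (all of step 2 and ((horizontal distance between hub_a and drive below 0.01 m and z of socket_24 in the frame of hub_a below 0.0185 m and horizontal distance between socket_24 and hub_a below 0.004 m and angle between socket_24's own z axis and vertical below 0.1 rad and contact force between the fingers and socket_24 above 1 N and linear speed of each of socket_24, socket_17, socket_30 below 0.02 m/s and height (world z) of each of socket_17, socket_30 below 0.012 m and angle between each of socket_17, socket_30's own z axis and vertical below 0.15 rad) or (horizontal distance between hub_b and drive below 0.01 m and z of socket_17 in the frame of hub_b below 0.0185 m and horizontal distance between socket_17 and hub_b below 0.004 m and angle between socket_17's own z axis and vertical below 0.1 rad and contact force between the fingers and socket_17 above 1 N and linear speed of each of socket_17, socket_24, socket_30 below 0.02 m/s and height (world z) of each of socket_24, socket_30 below 0.012 m and angle between each of socket_24, socket_30's own z axis and vertical below 0.15 rad) or (horizontal distance between hub_c and drive below 0.01 m and z of socket_30 in the frame of hub_c below 0.0185 m and horizontal distance between socket_30 and hub_c below 0.004 m and angle between socket_30's own z axis and vertical below 0.1 rad and contact force between the fingers and socket_30 above 1 N and linear speed of each of socket_30, socket_17, socket_24 below 0.02 m/s and height (world z) of each of socket_17, socket_24 below 0.012 m and angle between each of socket_17, socket_24's own z axis and vertical below 0.15 rad))); the arm keeps its last pose, push and grip.
It fails at once if a socket is pressed on a hub while the safety plug is still in (distance between plug and plug_slot below 0.035 m and horizontal distance between plug and plug_slot below 0.01 m and (contact force between any of socket_17, socket_24, socket_30 and hub_a above 1 N or contact force between any of socket_17, socket_24, socket_30 and hub_b above 1 N or contact force between any of socket_17, socket_24, socket_30 and hub_c above 1 N)).
It fails at once if a bystander is pushed more than 30 mm away (distance of any of screwdriver, wrench, brush, bracket, mug, spool from where it was at the start of the episode above 0.03 m).
It also fails if it takes over 67 s, if anything falls off the work surface, if the arm or the gripper's body presses on something with over 40 N, if the wrist force passes 120 N, or if a joint passes its speed limit or range.

## Working session

There is one attempt and no reset: what is moved stays moved. The work goes in short steps, Python scripts to look and compute and a tool call to move; the robot and the scene stay as the last step left them, time stands still between calls to the robot, and variables do not carry over. Pictures are saved under pics/ and viewed, and the job is handed in when it is done.

Besides the shell and the picture viewer there is one more tool, called after "Request:" as name(argument=value, ...) on one line, values as JSON. jog_arm: Moves the arm, as the interface text tells. Its arguments: {"type":"object","properties":{"deltas":{"type":"string"},"squeeze":{"type":"number"}},"required":["deltas"]}

```bash
mkdir -p pics
cat > h.py <<'E'
import numpy as np, cv2
from cell import manip, optics, workorder
def snap(n,tag):
    p,d=optics.camera(n); cv2.imwrite(f'pics/{tag}.png',p[:,:,::-1]); np.savez(f'{tag}.npz',p=p,d=d); return p,d
def cal(n):
    c=optics.get_calibration(n); return np.array(c['intrinsics'],float),np.array(c['dist_coeffs'],float),np.array(c['R'],float),np.array(c['t'],float)
def ray(n,uv):
    K,D,R,t=cal(n); q=cv2.undistortPoints(np.array(uv,float).reshape(-1,1,2),K,D).reshape(-1,2)
    d=np.c_[q,np.ones(len(q))]@R; return -R.T@t,d
def onplane(n,uv,z):
    o,d=ray(n,uv); return o+d*((z-o[2])/d[:,2])[:,None]
def cloud(n,d):
    v,u=np.mgrid[0:384,0:512]; K,D,R,t=cal(n)
    q=cv2.undistortPoints(np.c_[u.ravel(),v.ravel()].astype(float).reshape(-1,1,2),K,D).reshape(-1,2)
    X=np.c_[q,np.ones(len(q))]*d.ravel()[:,None]; return ((X-t)@R).reshape(384,512,3)
def proj(n,X):
    K,D,R,t=cal(n); return cv2.projectPoints(np.array(X,float).reshape(-1,1,3),cv2.Rodrigues(R)[0],t,K,D)[0].reshape(-1,2)
E
python3 - <<'E'
from h import *
for n in('top','scene'):
    p,d=snap(n,n+'0'); K,D,R,t=cal(n); print(n,K.round(1).tolist(),D,(-R.T@t).round(1),R[2].round(3))
    cv2.imwrite(f'pics/{n}0b.png',cv2.resize(p[:,:,::-1],(800,600),interpolation=cv2.INTER_CUBIC))
print(manip.tcp_to_tips, manip.read_state())
E
```

```text
top [[350.0, 0.0, 256.5], [0.0, 350.0, 189.8], [0.0, 0.0, 1.0]] [-0.02366525  0.          0.          0.          0.        ] [ 470.4   18.2 1198.9] [ 0.089 -0.01  -0.996]
scene [[484.7, 0.0, 251.3], [0.0, 484.7, 192.5], [0.0, 0.0, 1.0]] [0.06632767 0.         0.         0.         0.        ] [ 1275.1 -1044.1   859.8] [-0.483  0.697 -0.53 ]
14.0 {'clock': 0.1, 'joints': array([-1.18359330e+00,  3.00422040e-01,  1.52150812e+00, -3.85792250e-05,
        1.32068674e+00, -6.65997913e-02]), 'qd': array([-6.90147056e-04, -1.56878948e-03, -1.16287039e-03, -4.65790063e-05,
       -2.02139356e-03, -7.18852771e-05]), 'effort': array([ 1.22976227e-03, -5.32642579e+01, -3.53285122e+01,  7.09401886e-02,
        2.34904687e-02, -4.61451873e-05]), 'eef_pos': array([ 241.02031225, -494.13901945,  218.94409505]), 'eef_rot': array([-3.14056819e+00, -3.08777908e-05,  4.53812370e-01]), 'wrist_force': array([-0.06668583, -0.26473863,  0.2507769 ]), 'moment': array([-0.01116744,  0.03038198,  0.00736332]), 'finger_gap': 94.36404791758902}
```

View pics/top0b.png

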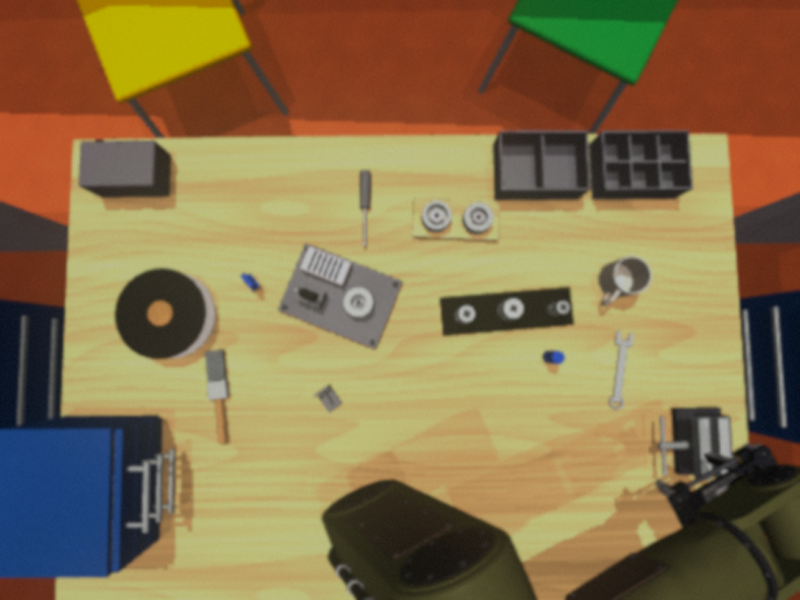

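View pics/scene0b.png

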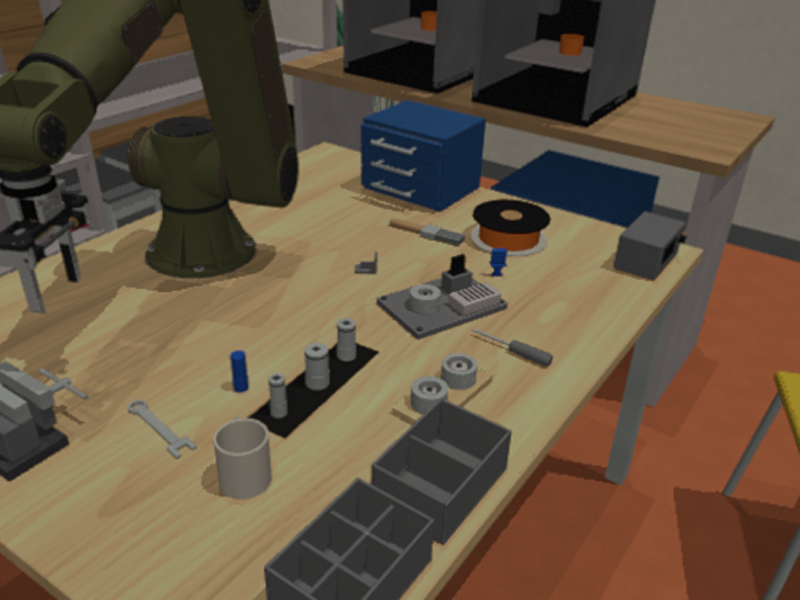

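The top view has x up and y to the left. The drive is near (345,295), the black plug near (310,297), the mat sockets at (466,314), (512,308) and (562,308), and the spare hubs at (437,215) and (479,217). The blue look-alikes are at (250,282) and (554,357). Next I'll zoom in and measure.

Run:
```python
from h import *
p=np.load('top0.npz')['p'];d=np.load('top0.npz')['d']
a=cv2.resize(p[150:230,170:270,::-1],(800,640),interpolation=cv2.INTER_CUBIC)[:600]
cv2.imwrite('pics/t1.png',a)
b=cv2.resize(p[120:220,255:375,::-1],(720,600),interpolation=cv2.INTER_CUBIC); cv2.imwrite('pics/t2.png',b)
p2=np.load('scene0.npz')['p']
cv2.imwrite('pics/s1.png',cv2.resize(p2[150:270,150:310,::-1],(800,600),interpolation=cv2.INTER_CUBIC))
cv2.imwrite('pics/s2.png',cv2.resize(p2[155:220,235:335,::-1],(800,520),interpolation=cv2.INTER_CUBIC))
C=cloud('top',d)
for z in [(140,30),(193,229),(189,198),(201,298),(197,328),(197,360)]: print(z,C[z].round(1))
```

```text
(140, 30) [ 864.3 1068.7 -419.4]
(193, 229) [564.   97.5  44.4]
(189, 198) [574.  192.4  93.2]
(201, 298) [ 532.6 -125.5   81.4]
(197, 328) [ 544.2 -222.5   80.3]
(197, 360) [ 543.2 -327.4   75.6]
```

View pics/t1.png

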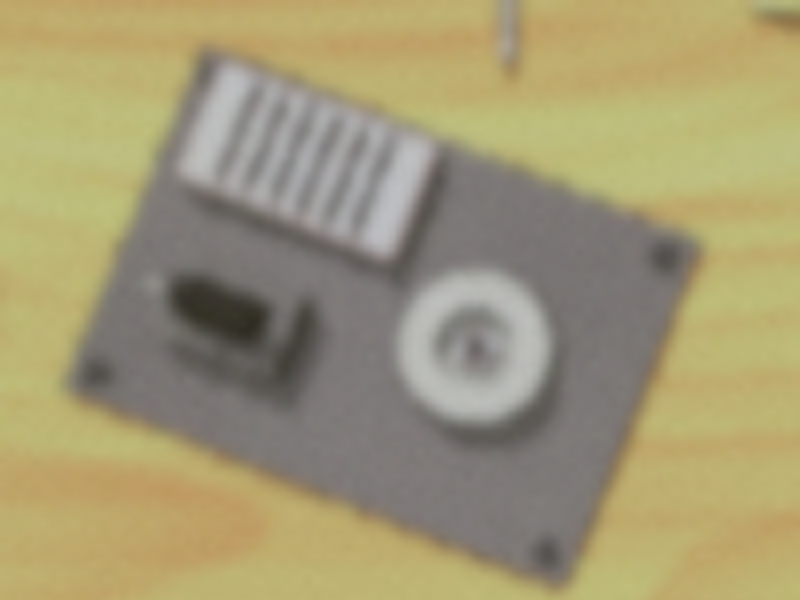

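View pics/t2.png

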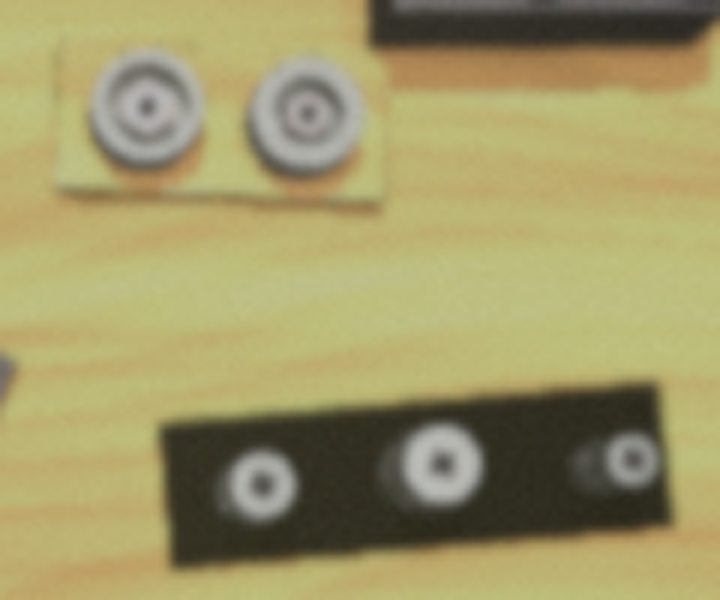

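View pics/s1.png

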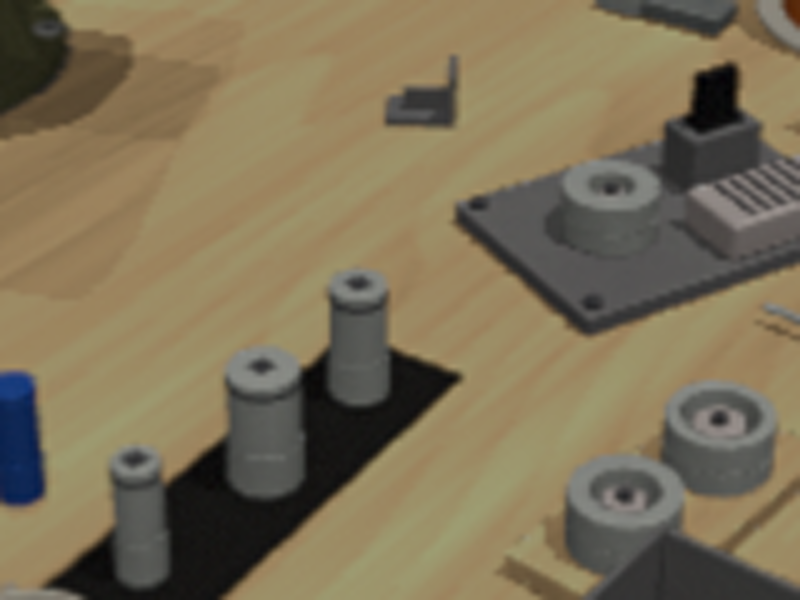

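View pics/s2.png

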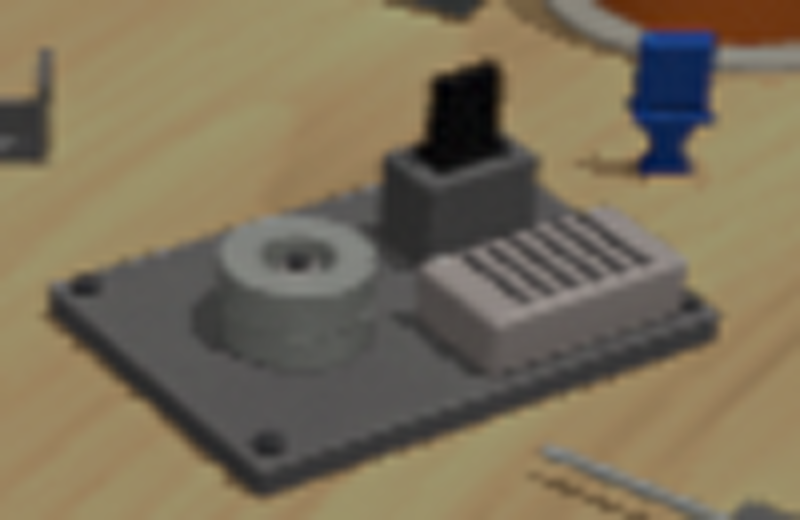

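The drive's recess looks clearly smaller than both spares, so the nut is probably 17 mm. The scene view shows the socket at (140,515) in the crop, the -y end of the mat, as the thinnest of the three. Now the exact measurements.

Run:
```python
from h import *
p=np.load('top0.npz')['p'];d=np.load('top0.npz')['d']
C=cloud('top',d); hsv=cv2.cvtColor(p,cv2.COLOR_RGB2HSV); g=cv2.cvtColor(p,cv2.COLOR_RGB2GRAY).astype(float)
# upsample & threshold bright low-saturation blobs
def blob(c,r,z,th,up=8,satmax=60):
    u0,v0=c[0]-r,c[1]-r; s=p[v0:v0+2*r,u0:u0+2*r]
    S=cv2.resize(s,None,fx=up,fy=up,interpolation=cv2.INTER_CUBIC); H=cv2.cvtColor(S,cv2.COLOR_RGB2HSV)
    m=((H[...,2]>th)&(H[...,1]<satmax)).astype(np.uint8)
    cs,h=cv2.findContours(m,cv2.RETR_CCOMP,cv2.CHAIN_APPROX_NONE)
    for i,k in enumerate(cs):
        if cv2.contourArea(k)<up*up*8: continue
        uv=(k[:,0,:]+.5)/up-.5+[u0,v0]; X=onplane('top',uv,z)[:,:2].astype(np.float32)
        (e,ax,an)=cv2.fitEllipse(X); print(c,'outer' if h[0][i][3]<0 else 'hole',np.round(e,1),np.round(ax,1))
for th in (120,140): 
  print(th)
  blob((229,193),16,50,th)
  blob((279,137),14,50,th); blob((306,139),14,50,th)
  for c in [(298,201),(328,197),(360,197)]: blob(c,12,79,th)
# plate: grey pixels region
s=8;S=cv2.resize(p[150:230,170:270],None,fx=s,fy=s,interpolation=cv2.INTER_CUBIC);H=cv2.cvtColor(S,cv2.COLOR_RGB2HSV)
m=(H[...,1]<75).astype(np.uint8);m=cv2.morphologyEx(m,cv2.MORPH_OPEN,np.ones((25,25)))
cs,_=cv2.findContours(m,cv2.RETR_EXTERNAL,cv2.CHAIN_APPROX_NONE);k=max(cs,key=cv2.contourArea)
uv=(k[:,0,:]+.5)/s-.5+[170,150];X=onplane('top',uv,15)[:,:2].astype(np.float32)
r=cv2.minAreaRect(X);print('plate',r,cv2.boxPoints(r).round(1))
# plug: black
m=(H[...,2]<55).astype(np.uint8);cs,_=cv2.findContours(m,cv2.RETR_EXTERNAL,cv2.CHAIN_APPROX_NONE)
for k in cs:
    if cv2.contourArea(k)>1500:
        uv=(k[:,0,:]+.5)/s-.5+[170,150];r=cv2.minAreaRect(onplane('top',uv,95)[:,:2].astype(np.float32));print('plug',r)
```

```text
120
(229, 193) outer [563.2  98.2] [106.7 115.5]
(229, 193) outer [610.8 137.7] [19.6 29.5]
(279, 137) outer [748.8 -71.4] [63.8 65.2]
(279, 137) hole [764.6 -73.4] [11.9 27.8]
(306, 139) outer [ 744. -161.] [64.2 64.7]
(306, 139) hole [ 755.8 -167.7] [10.1 25.1]
(298, 201) outer [ 534.7 -126.5] [34.3 34.7]
(298, 201) hole [ 534.8 -126.9] [10.4 10.9]
(328, 197) outer [ 544.6 -223.2] [41.4 41.9]
(360, 197) outer [ 545.7 -325.9] [24.7 25.7]
(360, 197) hole [ 545.8 -327. ] [10.2 10.8]
140
(229, 193) outer [565.1  98.4] [63.4 63.9]
(229, 193) hole [567.3  99.8] [23.6 25.6]
(229, 193) outer [611.5 137.8] [17.5 27.7]
(279, 137) outer [749.8 -71.7] [62.6 64. ]
(279, 137) hole [733.3 -70.2] [11.  25.7]
(279, 137) hole [759.2 -73.1] [26.6 38.6]
(306, 139) outer [ 745.  -161.5] [62.1 64.1]
(306, 139) hole [ 731.9 -157.8] [ 9.5 23. ]
(306, 139) hole [ 749.2 -162.4] [29.5 34.3]
(298, 201) outer [ 534.8 -126.6] [31.5 32. ]
(298, 201) hole [ 534.9 -126.9] [13.6 14.4]
(328, 197) outer [ 544.6 -223.3] [39.  39.3]
(328, 197) hole [ 544.6 -223.8] [13.  13.2]
(360, 197) outer [ 545.7 -325.4] [19.2 20.4]
plate ((582.3970947265625, 139.8660430908203), (232.34405517578125, 162.06326293945312), 67.77427673339844) [[463.4  63. ]
 [613.5   1.7]
 [701.4 216.8]
 [551.3 278.1]]
```

Run:
```python
from h import *
yaw=-0.3878
o=np.array([565.2,98.3]);c,s=np.cos(yaw),np.sin(yaw);R=np.array([[c,-s],[s,c]])
slot=o+R@[-25,100];print('slot',slot)
cn=lambda L,W,z:[np.r_[slot+R@[a*L/2,b*W/2],z] for a,b in((1,1),(1,-1),(-1,-1),(-1,1))]
circ=lambda x,y,r,z:[[x+r*np.cos(t),y+r*np.sin(t),z] for t in np.linspace(0,6.28,40)]
def draw(n,box,f,tag):
    p=np.load(n+'0.npz')['p'];u0,v0,w,h=box
    I=np.ascontiguousarray(cv2.resize(p[v0:v0+h,u0:u0+w,::-1],(w*f,h*f),interpolation=cv2.INTER_CUBIC))
    for pts in [cn(12,34,95),cn(36,56,55),circ(*o,32,50),circ(*o,15.5,50),circ(545.7,-326.5,13.5,79),circ(545.7,-326.5,13.5,4),circ(544.6,-223.4,21,79),circ(534.8,-126.7,17.5,79)]:
        q=((proj(n,pts)+.5-[u0,v0])*f-.5).round().astype(np.int32)
        cv2.polylines(I,[q.reshape(-1,1,2)],True,(0,0,255),1)
    cv2.imwrite(f'pics/{tag}.png',I)
draw('top',(180,165,75,55),10,'c1');draw('scene',(150,150,190,140),4,'c2');draw('top',(285,180,90,40),8,'c3')
```

```text
slot [579.87168879 200.32814096]
```

View pics/c1.png

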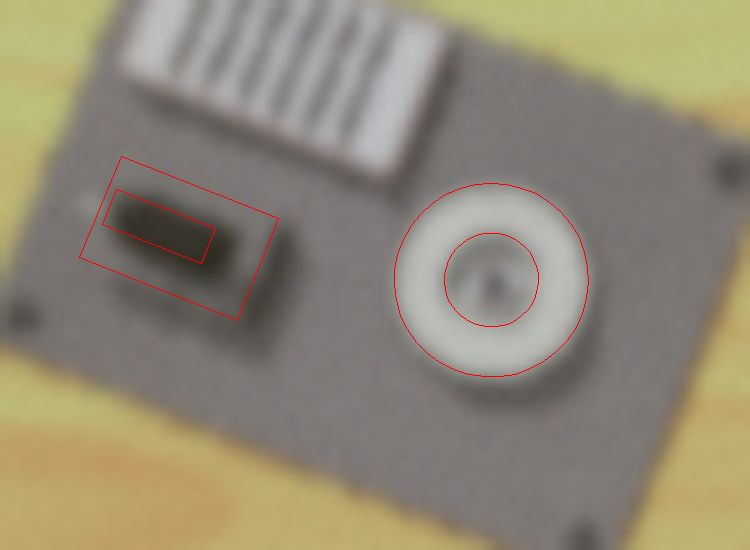

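View pics/c2.png

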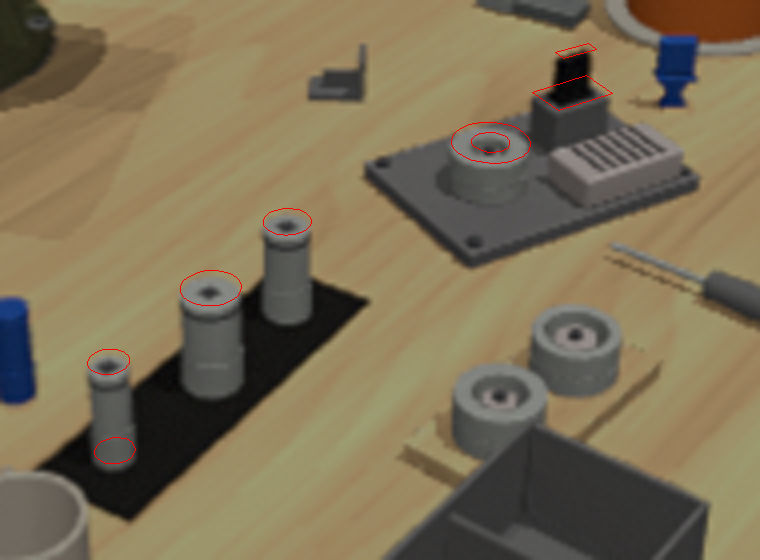

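View pics/c3.png

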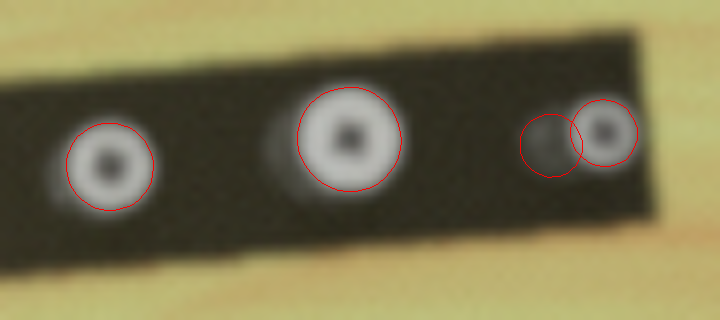

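Run:
```python
from h import *
p=np.load('scene0.npz')['p'];D=np.load('scene0.npz')['d'];C=cloud('scene',D)
ty=np.array([.438,-.899,0]);tx=np.array([.899,.438,0]);T=np.array([241,-494.1,218.9])
P=[T+sg*w*ty+e*tx+[0,0,-14] for sg in(1,-1) for w in(47,59.5) for e in(-8,8)]
q=proj('scene',P);print(q.round(1))
I=np.ascontiguousarray(cv2.resize(p[90:210,0:80,::-1],(400,600),interpolation=cv2.INTER_CUBIC))
for u,v in q: cv2.circle(I,(int((u+.5)*5),int((v+.5-90)*5)),3,(0,0,255),-1)
cv2.imwrite('pics/f1.png',I)
for n in('top','scene'):
    C=cloud(n,np.load(n+'0.npz')['d']); 
    for (x,y) in [(450,-50),(500,300),(650,-300),(400,-250)]:
        u,v=proj(n,[[x,y,0]])[0].round().astype(int);print(n,x,y,np.median(C[v-2:v+3,u-2:u+3].reshape(-1,3),0).round(1))
```

```text
[[ 23.3 197.5]
 [ 29.6 198.2]
 [ 20.4 200.3]
 [ 26.7 201. ]
 [ 44.  178.3]
 [ 49.9 179. ]
 [ 46.5 175.9]
 [ 52.4 176.6]]
top 450 -50 [ 4.495e+02 -4.850e+01 -2.000e-01]
top 500 300 [ 5.015e+02  2.993e+02 -2.000e-01]
top 650 -300 [ 6.497e+02 -2.993e+02 -2.000e-01]
top 400 -250 [ 399.1 -249.3   -0.7]
scene 450 -50 [455.3 -60.2   2.1]
scene 500 300 [496.1 299.3  -1.8]
scene 650 -300 [ 649.9 -298.6   -2.6]
scene 400 -250 [ 396.3 -246.    -2.9]
```

View pics/f1.png

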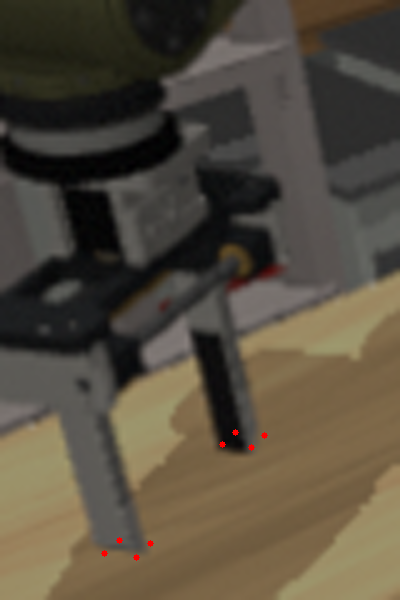

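```bash
cat >> h.py <<'E'
from scipy.spatial.transform import Rotation as Ro
def st(): 
    s=manip.read_state(); return s
def delta(x,y,z,yaw):
    s=st(); p=s['eef_pos']; y0=s['eef_rot'][2]; R=Ro.from_euler('xyz',[np.pi,0,y0]).as_matrix()
    dw=(yaw-y0+np.pi)%(2*np.pi)-np.pi
    print('t',round(s['clock'],2),'at',p.round(1),'rot',s['eef_rot'].round(3),'F',s['wrist_force'].round(1),'gap',round(s['finger_gap'],1))
    print('delta tool',(R.T@(np.array([x,y,z])-p)).round(1),'twist',round(-dw,3))
E
python3 -c "
from h import *
delta(579.9,200.3,150,1.183)"
```

```text
t 0.1 at [ 241.  -494.1  218.9] rot [-3.141 -0.     0.454] F [-0.1 -0.3  0.3] gap 94.4
delta tool [ 609.  -475.6   68.9] twist -0.729
```

Request:
jog_arm(deltas="48 -37.5 0 -0.07 40; 96 -75 0 -0.14 40; 144 -112.5 0 -0.21 40; 192 -150 0 -0.28 40; 240 -187.5 0 -0.35 40; 288 -225 0 -0.42 40; 336 -262.5 0 -0.49 40; 384 -300 0 -0.56 40; 432 -337.5 0 -0.63 40; 480 -375 0 -0.729 40")

```text
clock: 1.35
eef_pos: [508.6, 55.2, 219.3]
eef_rot: [-3.141, 0.0, 1.186]
wrist_force: [0.4, -1.2, -0.7]
finger_gap: 40.1
```

```bash
python3 -c "
from h import *
delta(579.9,200.3,130,1.183)"
```

```text
t 1.35 at [508.6  55.2 219.3] rot [-3.141  0.     1.186] F [ 0.4 -1.2 -0.7] gap 40.1
delta tool [161.3  11.6  89.3] twist 0.003
```

Request:
jog_arm(deltas="40 3 0 0 40; 80 6 10 0 40; 120 9 30 0 40; 150 11 60 0 40; 161.3 11.6 88 0 40; 161.3 11.6 94 0 40; 161.3 11.6 94 0 40; 161.3 11.6 94 0 40; 161.3 11.6 94 0 40; 161.3 11.6 94 0 40")

```text
clock: 2.6
eef_pos: [580.0, 197.9, 126.0]
eef_rot: [3.141, -0.001, 1.183]
wrist_force: [0.1, -0.4, -0.8]
finger_gap: 40.3
```

Run:
```python
from h import *
delta(579.9,200.3,78,1.183)
s=st();T=s['eef_pos'];yw=s['eef_rot'][2];R=Ro.from_euler('xyz',[np.pi,0,yw]).as_matrix()
p,d=snap('scene','s3')
P=np.array([T+R@[e,sg*w,14] for sg in(1,-1) for w in(20,32.5) for e in(-8,8)])
q=proj('scene',P);u0,v0=230,110;f=8
I=np.ascontiguousarray(cv2.resize(p[v0:v0+75,u0:u0+100,::-1],None,fx=f,fy=f,interpolation=cv2.INTER_CUBIC))
for u,v in q: cv2.circle(I,(int((u+.5-u0)*f),int((v+.5-v0)*f)),3,(0,0,255),-1)
cv2.imwrite('pics/s3c.png',I)
p,d=snap('top','t3')
cv2.imwrite('pics/t3c.png',cv2.resize(p[150:225,170:270,::-1],None,fx=8,fy=8,interpolation=cv2.INTER_CUBIC))
```

```text
t 2.6 at [580.  197.9 126. ] rot [ 3.141e+00 -1.000e-03  1.183e+00] F [ 0.1 -0.4 -0.8] gap 40.3
delta tool [ 2.1 -1.  48. ] twist -0.0
```

View pics/s3c.png

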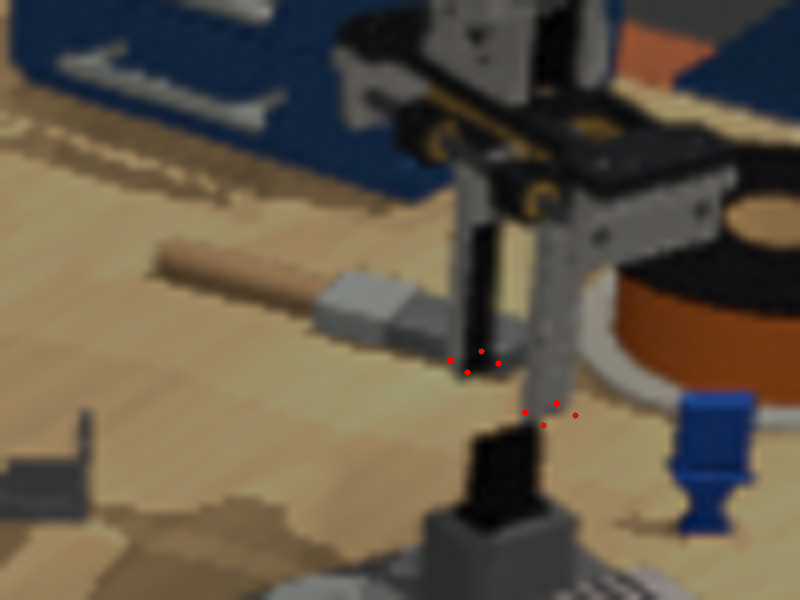

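View pics/t3c.png

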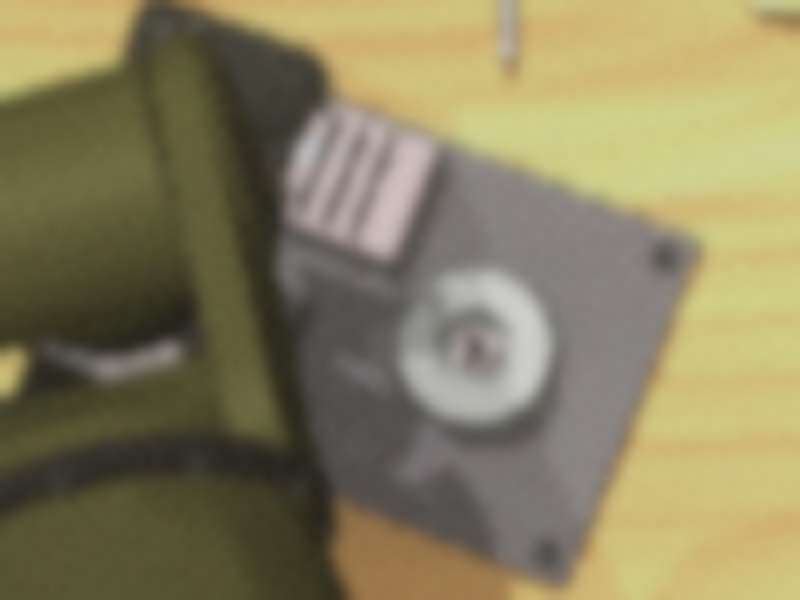

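The scene picture shows the fingertips at (475,372) and (545,412) straddling the plug's grip top at (505,430). With those positions agreeing to about 2 mm, I'll descend and grip.

Request:
jog_arm(deltas="0.5 0 16 0 40; 0.5 0 32 0 40; 0.5 0 44 0 40; 0.5 0 47.5 0 40; 0.5 0 47.5 0 40; 0.5 0 47.5 0 5; 0.5 0 47.5 0 5; 0.5 0 47.5 0 5; 0.5 0 47.5 0 5; 0.5 0 47.5 0 5", squeeze=30)

```text
clock: 3.95
eef_pos: [580.2, 198.5, 78.2]
eef_rot: [3.141, -0.0, 1.183]
wrist_force: [-0.0, -0.1, 1.9]
finger_gap: 11.9
```

Gripped: the gap is 11.9 mm and there is no side force. Now straight up.

Request:
jog_arm(deltas="0 0 -3 0 5; 0 0 -8 0 5; 0 0 -14 0 5; 0 0 -20 0 5; 0 0 -30 0 5; 0 0 -45 0 5; 0 0 -60 0 5; 0 0 -70 0 5; 0 0 -75 0 5; 0 0 -75 0 5")

```text
clock: 5.2
eef_pos: [580.1, 198.5, 153.1]
eef_rot: [3.141, -0.0, 1.183]
wrist_force: [-0.5, 0.9, -0.5]
finger_gap: 11.5
```

Run:
```python
from h import *
delta(430,60,150,1.183)
p,d=snap('scene','s4')
cv2.imwrite('pics/s4.png',cv2.resize(p[70:220,200:400,::-1],None,fx=4,fy=4,interpolation=cv2.INTER_CUBIC))
# bracket location from first top picture
for uv in [(205,250),(217,257),(211,262)]: print(onplane('top',[uv],10).round(0))
```

```text
t 5.2 at [580.1 198.5 153.1] rot [ 3.141 -0.     1.183] F [-0.5  0.9 -0.5] gap 11.5
delta tool [-185.   -86.6    3.1] twist -0.0
[[376. 182.  10.]]
[[352. 142.  10.]]
[[336. 162.  10.]]
```

View pics/s4.png

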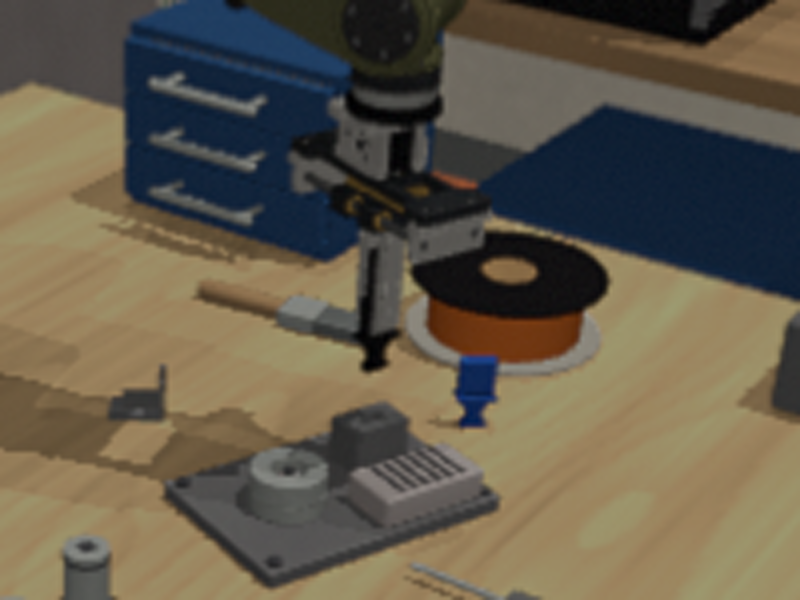

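```bash
python3 -c "
from h import *
delta(420,-40,52,1.183)"
```

```text
t 5.25 at [580.  198.5 152.7] rot [-3.141  0.     1.183] F [ 0.3 -0.2 -0.5] gap 11.4
delta tool [-281.3  -57.8  100.7] twist -0.0
```

Request:
jog_arm(deltas="-35 -7 0 0 5; -85 -17 0 0 5; -140 -29 0 0 5; -195 -40 0 0 5; -240 -50 5 0 5; -270 -55 20 0 5; -281 -58 45 0 5; -281 -58 70 0 5; -281 -58 85 0 5; -281 -58 92 0 5")

```text
clock: 6.5
eef_pos: [419.6, -39.6, 60.1]
eef_rot: [-3.14, 0.0, 1.183]
wrist_force: [-0.7, 0.4, -0.9]
finger_gap: 12.0
```

Request:
jog_arm(deltas="0 0 3 0 5; 0 0 6 0 5; 0 0 8.5 0 5; 0 0 8.5 0 5; 0 0 8.5 0 12; 0 0 8.5 0 18; 0 0 8.5 0 30; 0 0 8.5 0 40; 0 0 8.5 0 40; 0 0 -10 0 40")

```text
clock: 7.75
eef_pos: [419.4, -39.5, 70.4]
eef_rot: [-3.139, 0.0, 1.183]
wrist_force: [0.8, 0.3, 0.3]
finger_gap: 40.0
```

Request:
jog_arm(deltas="0 0 -20 0 40; 0 0 -40 0 40; 0 0 -65 0 40; 0 0 -90 0 40; 0 0 -110 0 40; 0 0 -130 0 40; 0 0 -140 0 40; 0 0 -140 0 40; 0 0 -140 0 40; 0 0 -140 0 40")

```text
clock: 9.0
eef_pos: [419.9, -39.6, 210.3]
eef_rot: [-3.14, 0.0, 1.183]
wrist_force: [1.0, 0.0, -0.1]
finger_gap: 40.0
```

Run:
```python
from h import *
delta(545.7,-326.5,130,0.3)
p,d=snap('scene','s5')
cv2.imwrite('pics/s5.png',cv2.resize(p[:,:,::-1],(800,600),interpolation=cv2.INTER_CUBIC))
```

```text
t 9.0 at [419.9 -39.6 210.3] rot [-3.14   0.     1.183] F [ 1.   0.  -0.1] gap 40.0
delta tool [-218.   225.    80.3] twist 0.883
```

View pics/s5.png

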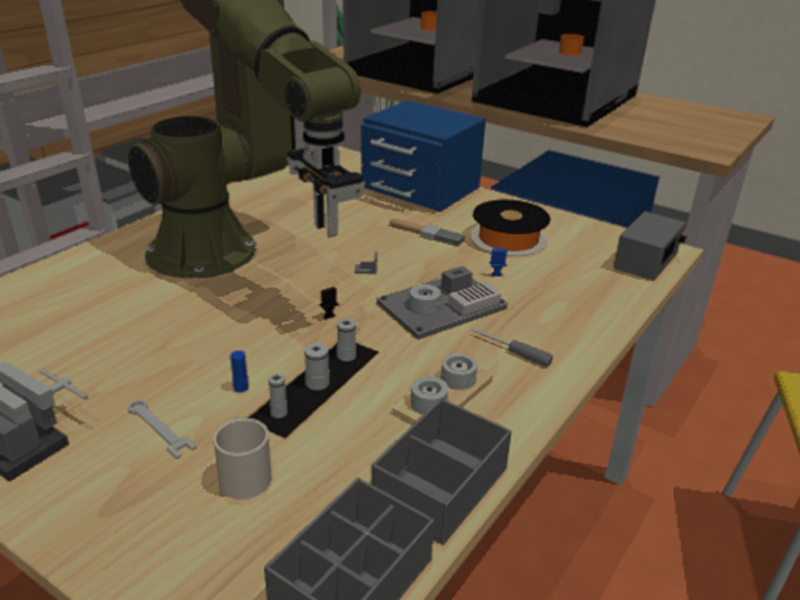

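The black plug now stands upright and clear at (330,302), and the slot is empty. Next is the small socket.

Run:
```python
from h import *
delta(545.7,-326.5,125,1.183); print(onplane('top',[(400,177)],90))
```

```text
t 9.05 at [419.9 -39.6 210.4] rot [-3.141  0.     1.183] F [ 0.4 -0.  -0.4] gap 40.0
delta tool [-218.   225.    85.4] twist -0.0
[[ 605.04329147 -455.14186083   90.        ]]
```

Request:
jog_arm(deltas="-28 29 0 0 50; -64 66 0 0 50; -104 107 0 0 50; -144 148 0 0 50; -184 190 5 0 50; -208 215 20 0 50; -218 225 45 0 50; -218 225 70 0 50; -218 225 85 0 50; -218 225 85 0 50")

```text
clock: 10.3
eef_pos: [545.6, -326.2, 125.1]
eef_rot: [-3.14, -0.0, 1.183]
wrist_force: [0.2, 0.6, 0.6]
finger_gap: 49.7
```

Run:
```python
from h import *
delta(545.7,-326.5,51,1.183)
s=st();T=s['eef_pos'];yw=s['eef_rot'][2];R=Ro.from_euler('xyz',[np.pi,0,yw]).as_matrix()
p,d=snap('scene','s6')
P=np.array([T+R@[e,sg*w,14] for sg in(1,-1) for w in(25,37.5) for e in(-8,8)])
q=proj('scene',P);u0,v0=130,190;f=8
I=np.ascontiguousarray(cv2.resize(p[v0:v0+75,u0:u0+100,::-1],None,fx=f,fy=f,interpolation=cv2.INTER_CUBIC))
for u,v in q: cv2.circle(I,(int((u+.5-u0)*f),int((v+.5-v0)*f)),3,(0,0,255),-1)
u,v=proj('scene',[[T[0],T[1],79]])[0];cv2.circle(I,(int((u+.5-u0)*f),int((v+.5-v0)*f)),3,(0,255,0),-1)
cv2.imwrite('pics/s6c.png',I)
```

```text
t 10.3 at [ 545.6 -326.2  125.1] rot [-3.14  -0.     1.183] F [0.2 0.6 0.6] gap 49.7
delta tool [-0.2  0.2 74.1] twist -0.0
```

View pics/s6c.png

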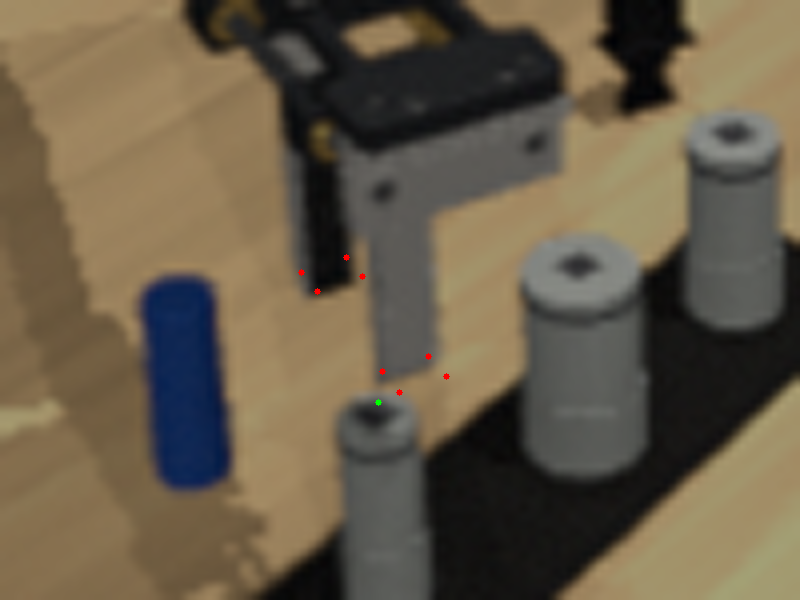

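Request:
jog_arm(deltas="0 2 20 0 56; 0 2 45 0 56; 0 2 70 0 56; 0 2 90 0 56; 0 2 99 0 56; 0 2 99 0 40; 0 2 99 0 32; 0 2 99 0 29; 0 2 99 0 26; 0 2 99 0 24", squeeze=8)

```text
clock: 11.6
eef_pos: [547.9, -327.4, 27.5]
eef_rot: [3.141, 0.0, 1.183]
wrist_force: [-1.7, 1.3, 4.8]
finger_gap: 26.7
```

Request:
jog_arm(deltas="0 0 0 0 26; 0 0 0 0 34; 0 0 0 0.17 54; 0 0 0 0.35 54; 0 0 0 0.53 54; 0 0 0 0.71 54; 0 0 0 0.89 54; 0 0 0 1.07 54; 0 0 0 1.25 54; 0 0 0 1.43 54")

```text
clock: 12.85
eef_pos: [547.7, -327.3, 26.7]
eef_rot: [-3.141, 0.0, -0.253]
wrist_force: [-0.6, 0.4, -0.4]
finger_gap: 54.4
```

Request:
jog_arm(deltas="0 0 0 0.141 54; 0 0 0 0.141 54; 0 0 0 0.141 40; 0 0 0 0.141 34; 0 0 0 0.141 30; 0 0 0 0.141 28; 0 0 0 0.141 26; 0 0 0 0.141 24; 0 0 0 0.141 24; 0 0 0 0.141 24")

```text
clock: 14.1
eef_pos: [547.8, -327.3, 27.0]
eef_rot: [-3.142, -0.0, -0.388]
wrist_force: [0.7, 1.7, 0.4]
finger_gap: 26.8
```

Run:
```python
from h import *
delta(545.7,-326.5,51,-.388)
p,d=snap('scene','s7');u0,v0=130,190;f=8
cv2.imwrite('pics/s7c.png',cv2.resize(p[v0:v0+75,u0:u0+100,::-1],None,fx=f,fy=f,interpolation=cv2.INTER_CUBIC))
```

```text
t 14.1 at [ 547.8 -327.3   27. ] rot [-3.142 -0.    -0.388] F [0.7 1.7 0.4] gap 26.8
delta tool [ -2.2   0.  -24. ] twist -0.0
```

View pics/s7c.png

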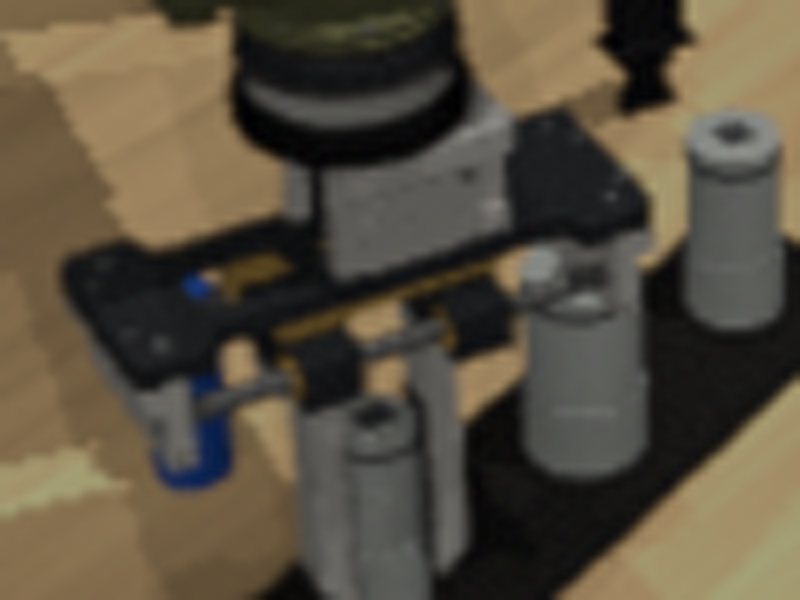

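Request:
jog_arm(deltas="0 0 0 0 32; 0 0 0 0 34; 0 0 -12 0 34; 0 0 -25 0 34; 0 0 -25 0 34; 0 0 -25 0 28; 0 0 -25 0 22; 0 0 -25 0 22; 0 0 -25 0 22; 0 0 -25 0 22", squeeze=40)

```text
clock: 15.4
eef_pos: [547.6, -327.2, 51.7]
eef_rot: [-3.141, 0.0, -0.388]
wrist_force: [-0.9, 0.7, -0.2]
finger_gap: 26.3
```

Request:
jog_arm(deltas="0 0 -15 0 20; 0 0 -35 0 20; 0 0 -60 0 20; 0 0 -85 0 20; 0 0 -105 0 20; 0 0 -115 0 20; 0 0 -115 0 20; 0 0 -115 0 20; 0 0 -115 0 20; 0 0 -115 0 20")

```text
clock: 16.65
eef_pos: [547.6, -327.3, 166.4]
eef_rot: [-3.141, 0.001, -0.388]
wrist_force: [-0.2, 0.5, -0.9]
finger_gap: 26.5
```

Run:
```python
from h import *
delta(565.2,98.3,150,-.388)
p,d=snap('scene','s8')
cv2.imwrite('pics/s8.png',cv2.resize(p[120:270,130:330,::-1],None,fx=4,fy=4,interpolation=cv2.INTER_CUBIC))
```

```text
t 16.65 at [ 547.6 -327.3  166.4] rot [-3.141e+00  1.000e-03 -3.880e-01] F [-0.2  0.5 -0.9] gap 26.5
delta tool [-144.8 -400.5   16.4] twist -0.0
```

View pics/s8.png

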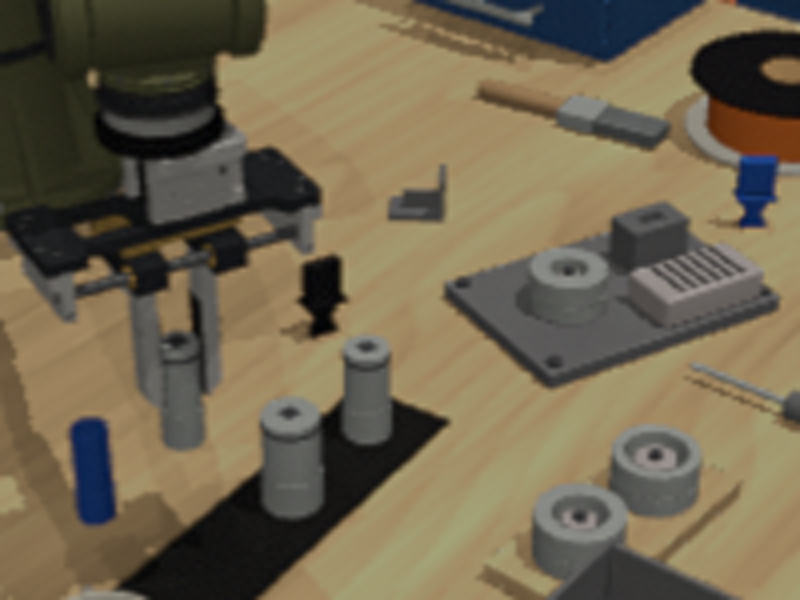

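Request:
jog_arm(deltas="-13 -36 0 0 20; -33 -92 0 0 20; -54 -150 0 0 20; -75 -208 0 0 20; -96 -266 0 0 20; -116 -322 0 0 20; -132 -368 0 0 20; -142 -395 10 0 20; -144 -400 26 0 20; -144 -400 36 0 20")

```text
clock: 17.95
eef_pos: [565.5, 96.9, 129.6]
eef_rot: [3.141, 0.001, -0.388]
wrist_force: [-0.5, 0.4, -1.9]
finger_gap: 26.3
```

Run:
```python
from h import *
delta(566.2,97.8,110,-.388)
s=st();T=s['eef_pos']
p,d=snap('scene','s9');u0,v0=235,125;f=8
I=np.ascontiguousarray(cv2.resize(p[v0:v0+75,u0:u0+90,::-1],None,fx=f,fy=f,interpolation=cv2.INTER_CUBIC))
cv2.imwrite('pics/s9c.png',I)
circ=lambda x,y,r,z:[[x+r*np.cos(t),y+r*np.sin(t),z] for t in np.linspace(0,6.28,40)]
for c in [circ(566.2,97.8,32,50),circ(566.2,97.8,15.5,50),circ(T[0],T[1],13.5,T[2]-47.7),circ(T[0],T[1],13.5,T[2]+27.3)]:
    q=((proj('scene',c)+.5-[u0,v0])*f).round().astype(np.int32);cv2.polylines(I,[q.reshape(-1,1,2)],True,(0,0,255),1)
cv2.imwrite('pics/s9d.png',I)
```

```text
t 17.95 at [565.5  96.9 129.6] rot [ 3.141e+00  1.000e-03 -3.880e-01] F [-0.5  0.4 -1.9] gap 26.3
delta tool [ 0.3 -1.1 19.6] twist -0.0
```

View pics/s9d.png

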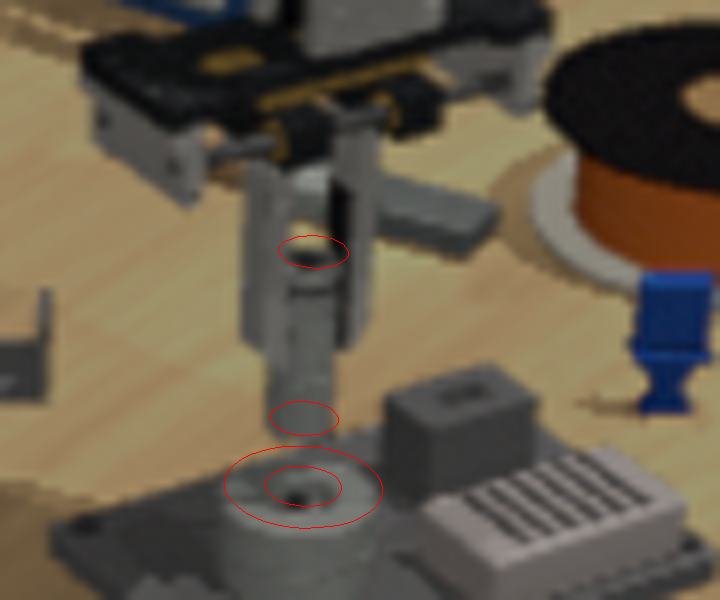

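View pics/s9c.png

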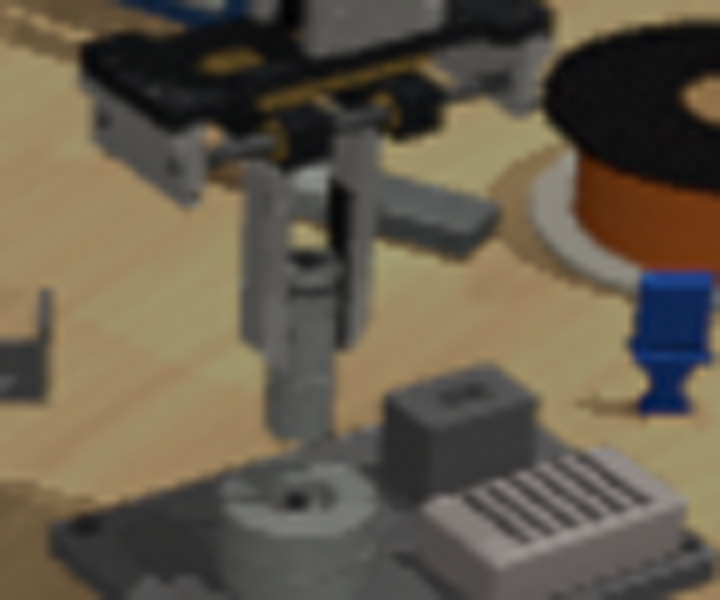

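Request:
jog_arm(deltas="1.2 -0.5 10 0 20; 1.2 -0.5 22 0 20; 1.2 -0.5 28 0 20; 1.2 -0.5 30 0 20; 1.2 -0.5 32 0 20; 1.2 -0.5 33 0 20; 1.2 -0.5 34 0 20; 1.2 -0.5 35 0 20; 1.2 -0.5 36 0 20; 1.2 -0.5 36 0 20")

```text
clock: 19.25
eef_pos: [567.1, 97.4, 94.9]
eef_rot: [3.142, 0.0, -0.388]
wrist_force: [0.1, 0.7, -1.0]
finger_gap: 26.4
```

Run:
```python
from h import *
delta(566.8,97.2,92,-.388)
s=st();print(s['moment'].round(2))
p,d=snap('scene','s10');u0,v0=235,125;f=8
I=np.ascontiguousarray(cv2.resize(p[v0:v0+75,u0:u0+90,::-1],None,fx=f,fy=f,interpolation=cv2.INTER_CUBIC))
cv2.imwrite('pics/s10.png',I)
```

```text
t 19.25 at [567.1  97.4  94.9] rot [ 3.142  0.    -0.388] F [ 0.1  0.7 -1. ] gap 26.4
delta tool [-0.2  0.3  2.9] twist -0.0
[ 0.05  0.03 -0.02]
```

View pics/s10.png

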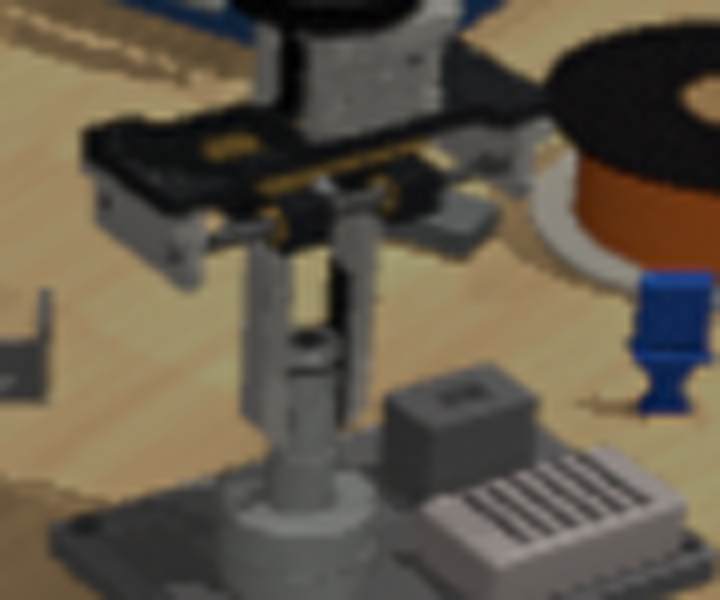

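In the recess with no force (base about 47 mm, rim at 50 mm). Next, down until it touches the nut.

Request:
jog_arm(deltas="0 0 1 0 20; 0 0 2 0 20; 0 0 3 0 20; 0 0 4 0 20; 0 0 5 0 20; 0 0 5 0 20; 0 0 5 0 20; 0 0 5 0 20; 0 0 5 0 20; 0 0 5 0 20")

```text
clock: 20.55
eef_pos: [567.2, 97.4, 89.9]
eef_rot: [-3.142, 0.0, -0.388]
wrist_force: [-0.1, 0.2, -2.3]
finger_gap: 26.5
```

Request:
jog_arm(deltas="0 0 1 0 20; 0 0 2 0 20; 0 0 3 0 20; 0 0 4 0 20; 0 0 4 0 20; 0 0 4 0 20; 0 0 4 0 20; 0 0 4 0 20; 0 0 4 0 20; 0 0 4 0 20")

```text
clock: 21.8
eef_pos: [566.9, 97.5, 85.7]
eef_rot: [3.141, 0.001, -0.388]
wrist_force: [-5.0, 2.2, -3.6]
finger_gap: 26.2
```

Request:
jog_arm(deltas="-0.4 0 1 0 20; -0.5 0 2 0 20; -0.5 0 3 0 20; -0.5 0 4 0 20; -0.5 0 5 0 20; -0.5 0 6 0 20; -0.5 0 7 0 20; -0.5 0 8 0 20; -0.5 0 8.5 0 20; -0.5 0 8.5 0 20")

```text
clock: 23.05
eef_pos: [566.7, 97.6, 77.7]
eef_rot: [-3.142, -0.0, -0.388]
wrist_force: [-5.5, 1.0, 3.5]
finger_gap: 26.3
```

Run:
```python
from h import *
delta(566.8,97.2,77.7,-.388)
s=st();print(s['moment'].round(2))
p,d=snap('scene','s11');u0,v0=235,125;f=8
I=np.ascontiguousarray(cv2.resize(p[v0:v0+75,u0:u0+90,::-1],None,fx=f,fy=f,interpolation=cv2.INTER_CUBIC))
cv2.imwrite('pics/s11.png',I)
```

```text
t 23.05 at [566.7  97.6  77.7] rot [-3.142 -0.    -0.388] F [-5.5  1.   3.5] gap 26.3
delta tool [ 0.2  0.4 -0. ] twist -0.0
[0.26 1.11 0.02]
```

View pics/s11.png

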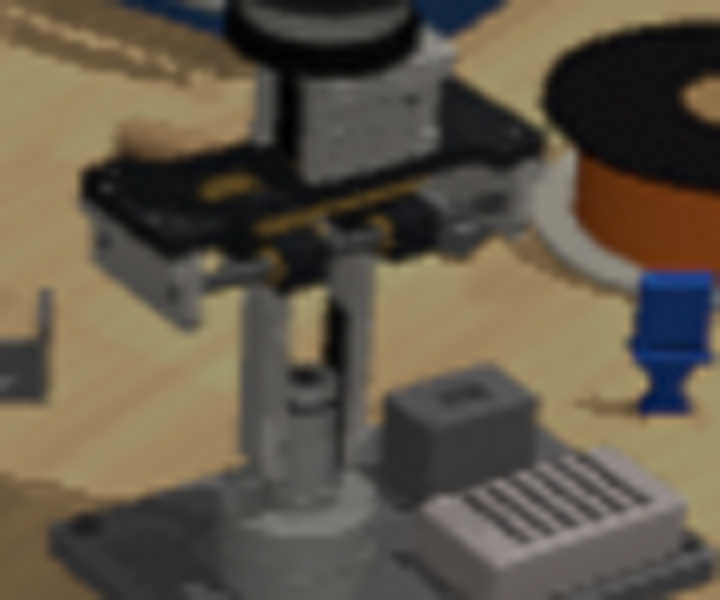

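The socket top (310,375) keeps its place relative to the fingertips, so it has not slipped, and its base is at about 30 mm. I'll press a bit more to confirm the floor, easing off the lateral load.

Request:
jog_arm(deltas="-0.5 0 0.5 0 20; -0.8 0 1 0 20; -0.8 0 1.5 0 20; -0.8 0 2 0 20; -0.8 0 2 0 20; -0.8 0 2 0 20; -0.8 0 2 0 20; -0.8 0 2 0 20; -0.8 0 2 0 20; -0.8 0 2 0 20")

```text
clock: 24.35
eef_pos: [566.8, 97.7, 77.5]
eef_rot: [-3.141, -0.003, -0.388]
wrist_force: [-9.0, -2.3, 20.0]
finger_gap: 26.5
```

Run:
```python
from h import *
delta(566.8,97.2,77.7,-.388)
s=st();print(s['moment'].round(2))
p,d=snap('scene','s12')
cv2.imwrite('pics/s12.png',cv2.resize(p[:,:,::-1],(800,600),interpolation=cv2.INTER_CUBIC))
```

```text
t 24.35 at [566.8  97.7  77.5] rot [-3.141e+00 -3.000e-03 -3.880e-01] F [-9.  -2.3 20. ] gap 26.5
delta tool [ 0.2  0.4 -0.2] twist -0.0
[-0.49  2.06 -0.01]
```

View pics/s12.png

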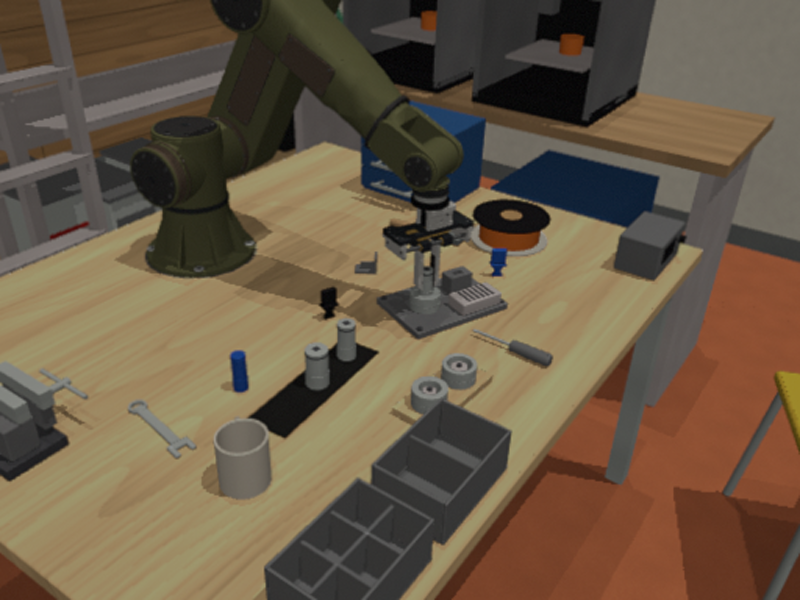

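The floor is met at TCP z 77.5, against 77.7 expected for fully home, with 20 N holding. The plug at (330,302) and the other two sockets at (316,367) and (346,340) still stand upright, and the bystanders haven't moved. Handing in.

```bash
python3 -c "
from h import *
print(workorder.sign_off()); s=st(); print(s['clock'],s['eef_pos'].round(1),s['wrist_force'].round(1),s['finger_gap'])"
```

```text
the job is handed in; nothing more can be done
None
the job is handed in; nothing more can be done
```

The job is handed in at about 24 s of the 67 s allowed; sign-off gave no verdict.

- **Plug:** I pulled it straight up and released it standing upright on the table near (420, -40). That is about 290 mm from its slot.
- **Socket:** The drive's recess measured about 31 mm, so the nut is 17 mm. I took only the 27 mm socket (gap read 26.8 mm), centred it with two grips at right angles, and lowered it onto the nut. It slid on at the first angle, so no turning search was needed.
- **Last checks:**
  - The floor was met at TCP z 77.5 mm, where 77.7 mm was expected for fully home. It pushes up with about 20 N, with the arm upright within 0.003 rad and the 40 N grip still on.
  - In the final picture the plug and the other two sockets stand upright, and no bystander looks moved.
- **Disagreements:**
  - The two cameras differed by 2 to 5 mm on positions, so I set the final hub position between them and confirmed it by feel.
  - A side force of about 9 N on the seated socket remains. It had been about 5 N, and a small shift meant to ease it did not help.

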